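Empty the labeller's catch tray and shut its outlet door

ROBOT

A 6-joint arm with a two-finger parallel gripper is mounted at the origin on the work surface. World frame = base frame: x ahead of the robot, y to its left, z up, the work surface at z = 0. Lengths are in m, angles in degrees, forces in N, time in s.
With the tool pointing down it reaches from about 0.275 to 0.875 m from the base axis. Payload 12.5 kg.
Tool frame: the origin (TCP) lies at the very end of the fingers, on their centre line; the grasp point (between the pads) lies 19 mm behind it; z points along the fingers, y is the line along which they close (so a half turn about z gives the same grasp; the last joint's range is limited). The gripper opens to 85 mm and grips with 20 to 120 N. Pads are 22 mm wide; open, the fingers measure 114 mm over their backs; the gripper's body (76 mm by 85 mm) begins 54 mm behind the grasp point. The pads swing forward as they close: fully open they stand 13 mm farther back than shut.
Start: joints at [65.168, 20.094, 94.641, -0, 65.266, -4.847], TCP at [0.188, 0.517, 0.231] pointing down, gripper open.
Joint ranges: [-157.81, 157.81], [-45, 120.19], [0.68, 151.7], [-89.99, 269.99], [4.06, 180], [-164.3, 164.3]. Speed limits (degrees/s): [127.2, 127.2, 159.86, 180, 180, 180].

INTERFACE

Orientations are given as a 3x3 rotation matrix whose columns are the frame's x, y, z axes.
In Python, from workcell import env gives the robot as it stands. The module is installed in compiled form; this text tells all that it offers.
- The arm moves only by the tool move_arm, never from a script. Its arguments are lists of equal length, an entry for each row: "jaw": the opening, from 0 (shut) to 1 (fully open); "slide": the shift along the world's x, y, z in units of 0.02 m (1.0 is 0.02 m), a list of three; "turn": the turn, a rotation vector about the world's x, y, z in units of 5 degrees (1.0 is 5 degrees), a list of three. A call has 1 to 12 rows; each row shifts and turns the commanded pose from where the row before left it; what a row does not reach is not made up. A row lasts 1/8 s, in which the tool goes at most 62.5 mm and 10.7 degrees, less where a joint would pass 70% of its speed; a pose out of reach is approached as far as the arm can. A call with a number of a shift or a turn outside -1 to 1 is refused whole. A call with a gripper value outside its range is refused whole. The fingers move at their own pace and stop on an object; "newtons" is the grip in N (left out, the last holds). Time passes only in rows, so rows that do not move let the fingers close. It gives the time, the measured TCP pose, the force, the opening and the grip force at its end, in the units of the state.
- env.state(): the state, without advancing time (a new reading comes with each control period).
- env.read_camera(name): name is "side" or "top" or "wrist"; returns the picture (384x512x3 uint8, red, green, blue); there is no depth.
- env.camera_params(name): a dict with "fx", "fy", "cx", "cy" (pixels), "D" ([k1, k2, p1, p2, k3] as OpenCV has them; the pictures are not rectified), "rvec" (rotation vector, rad) and "tvec" (3), from world to camera coordinates, as OpenCV has them; the wrist camera has in their place "tool_from_camera" (4x4, takes a point from camera to tool coordinates, whose origin is the TCP and whose axes are the flange's). Camera axes: x right, y down, z forward; pixel columns grow to the right and rows downward; lengths in m; the calibration is good to about 2 mm. A picture is of the moment at which its call begins: read the wrist's pose just before it. camera_params takes no time and is no camera call.
- env.finish_job(): hands the job in; it is judged then, once.
The state is a dict: "t": time; "qpos": joint angles; "joint_vel": joint speeds; "effort": joint torques, N m; "position": TCP position; "orientation": TCP orientation; "ft_force": force on the tool from outside, world axes, zero at the start; "wrist_torque": the same for the moment, N m; "opening": opening from 0.0 (shut) to 1.0 (fully open); "grip_force": force on a finger pad.
Only numpy, scipy, OpenCV 4.12 (cv2) and the standard library are available. Lean on these libraries where they do the work, as an engineer would, in place of code of your own. Each camera call takes 0.05 s, during which the arm holds its last target. There are 200 camera calls.

TASK

Collect the two finished cartons from the labeller's sloping catch tray and set them down gently in the tote, lying flat with the label up, each on the tote's cardboard liner beside the parcel already packed there; let go of each only once it rests on the liner, do not drop it. Then push the labeller's outlet door shut until it clicks home on its catch and stays shut by itself, without slamming or ramming it. Leave the packed parcel where it is.

Things in the scene. Friction and masses are not known exactly. Their poses are not given: they have to be found in the camera images.
- labeller: Fixed bench carton labeller, a grey painted box 200 deep (x) x 360 wide (y) x 240 mm high. Origin: on the table under its front plane, on the middle line of the catch tray; x points into the machine (away from the tray), z up. Its outlet mouth is in the front plane above the tray.
- tray: Fixed bare steel catch tray before the labeller, 215 mm along the slope (x) by 290 mm wide (y), falling away from the machine at 17 degrees (0.30 rad). Origin: centre of its upper surface; x points up the slope to the machine, y across, z square to the surface. Rims above the surface: 12 mm at the sides, 20 mm at the low end. The cartons lie on it by friction, long side up the slope.
- carton_a: Finished carton, brown cardboard, 130 long (x) x 52 wide (y) x 42 mm high (z), 0.15 to 0.4 kg, white label on top. Origin: centre of its underside, z towards the label. It starts on the left half of the tray (tray +y), at the slope of the tray.
- carton_b: Finished carton, the same as carton_a. It starts on the right half of the tray (tray -y).
- tote: Fixed open grey plastic tote, outside 250 (x) x 420 (y) x 95 mm high, walls 5 mm. Origin: centre of its underside on the table, z up. Flat cardboard liners cover its floor; the height of their top is not known beforehand: between 8 and 38 mm above the tote's origin, the same all over; feel for it.
- parcel: Packed parcel already lying in the tote on the liner, to be left alone: brown carton 160 (x) x 70 (y) x 55 mm high, long side across the tote's length, 0.6 kg. Origin: centre of its underside.
- door (a joint): Angle of the outlet door (rad): 0 shut, 1.55 to 1.72 at the start. A weak spring (up to 0.16 N m) swings it back open unless a sprung ball catch holds it. The catch resists below about 0.05 rad, is passed at about 0.018 rad and then pulls the door to 0, a hard stop. Passing it takes about 10 N at 200 mm from the hinge (more nearer to the hinge).
- door_hinge (a point): On the vertical hinge axis at the door's top edge, 235 mm above the table; at the labeller's left (+y). The door: aluminium panel 270 wide, 130 high (lower edge 105 mm above the table), 14 mm thick, centred on the axis; opens away from the machine. Site turns with the door: y from free edge to hinge, x through the panel (into the machine when shut). Push on its outer face, the -x side.
- door_edge (a point): Top corner of the door's free edge on the outer face (270 mm from the hinge axis), same axes as door_hinge. When shut, the catch's small steel housing on the labeller's front is just beyond it.

How it is judged (in metres and radians):
On the way, in this order (a step that is already met when the one before it is completed fails the run):
1. both cartons lie flat and still on the tote's liner, let go, the door still open (x of carton_a in the frame of tote between -0.11 and 0.11 m and y of carton_a in the frame of tote between -0.19 and 0.19 m and z of carton_a in the frame of tote between 0 and 0.045 m and angle between each of carton_a, carton_b's own z axis and vertical below 0.12 rad and linear speed of each of carton_a, carton_b below 0.03 m/s and x of carton_b in the frame of tote between -0.11 and 0.11 m and y of carton_b in the frame of tote between -0.19 and 0.19 m and z of carton_b in the frame of tote between 0 and 0.045 m and contact force between the fingers and carton_a below 0.2 N and contact force between the fingers and carton_b below 0.2 N and value of joint door above 0.5 rad), for 0.2 s.
2. the door is shut, past its catch (value of joint door below 0.018 rad), for 0.2 s.
At the end, for the whole second after the job is handed in: Both cartons lie in the tote at rest, flat (within 7 degrees), label up, underside less than 45 mm above the tote's underside (on the liner, not on the parcel or on each other); the door is shut past its catch (below 0.018 rad) and stays so (x of carton_a in the frame of tote between -0.11 and 0.11 m and y of carton_a in the frame of tote between -0.19 and 0.19 m and z of carton_a in the frame of tote between 0 and 0.045 m and angle between each of carton_a, carton_b's own z axis and vertical below 0.12 rad and linear speed of each of carton_a, carton_b below 0.03 m/s and x of carton_b in the frame of tote between -0.11 and 0.11 m and y of carton_b in the frame of tote between -0.19 and 0.19 m and z of carton_b in the frame of tote between 0 and 0.045 m and value of joint door below 0.018 rad); the robot touches nothing.
It fails at once if a carton is dropped or thrown: moves faster than 0.45 m/s while not held (a fall of about 10 mm) ((linear speed of carton_a above 0.45 m/s and contact force between the fingers and carton_a below 0.05 N) or (linear speed of carton_b above 0.45 m/s and contact force between the fingers and carton_b below 0.05 N)).
It fails at once if the door is slammed: it closes faster than 2.5 rad/s (velocity of joint door below -2.5 rad/s).
It fails at once if the door or labeller is rammed: the fingers push it with more than 50 N (contact force between the fingers and labeller above 50 N).
It fails at once if the packed parcel is moved more than 20 mm (distance of parcel from where it was at the start of the episode above 0.02 m).
It also fails if it takes over 72 s, if anything falls off the work surface, if the arm or the gripper's body presses on something with over 40 N, if the wrist force passes 120 N, or if a joint passes its speed limit or range.

## Working session

There is one attempt and no reset: what is moved stays moved. The work goes in short steps, Python scripts to look and compute and a tool call to move; the robot and the scene stay as the last step left them, time stands still between calls to the robot, and variables do not carry over. Pictures are saved under pics/ and viewed, at most 10 in all, crops included, and the job is handed in when it is done.

Besides the shell and the picture viewer there is one more tool, called after "Call:" in YAML: its name, and indented under it one key for each argument. move_arm: Moves the arm, as the interface text tells. Shifts and turns lie within -1 to 1; 1 stands for 0.02 m of shift or 5 degrees of turn. Its arguments: {"type":"object","properties":{"jaw":{"type":"array","items":{"type":"number"}},"slide":{"type":"array","items":{"type":"array","items":{"type":"number"}}},"turn":{"type":"array","items":{"type":"array","items":{"type":"number"}}},"newtons":{"type":"number"}},"required":["jaw","slide","turn"]}

```bash
mkdir -p pics
python3 - <<'E'
from workcell import env
import cv2,numpy as np
s=env.state();print(s['t'],s['position'],s['orientation'],s['ft_force'],s['opening'])
for n in ['side','top']:
    p=env.camera_params(n);print(n,p)
    R=cv2.Rodrigues(np.array(p['rvec'],float))[0];print('cam pos',-R.T@np.array(p['tvec']).ravel())
    cv2.imwrite(f'pics/{n}0.png',env.read_camera(n)[:,:,::-1])
print(env.camera_params('wrist'))
E
```

```text
0.0 [0.18780924 0.51659138 0.23075198] [[-9.39789833e-01  3.41752587e-01 -4.89462473e-04]
 [ 3.41752924e-01  9.39789234e-01 -1.06567390e-03]
 [ 9.57947519e-05 -1.16878472e-03 -9.99999312e-01]] [-0.48122538  0.25932465 -0.72876674] 0.9994844469081864
side {'fx': 432.0400332032786, 'fy': 432.0400332032786, 'cx': 263.26512291708906, 'cy': 185.7580100983385, 'D': array([0.04532157, 0.        , 0.        , 0.        , 0.        ]), 'rvec': array([ 2.31120103, -0.56967188,  0.21301831]), 'tvec': array([-0.54729196,  0.28962908,  1.15661172])}
cam pos [ 0.22306195 -0.7898402   1.02350378]
top {'fx': 455.3212033686211, 'fy': 455.3212033686211, 'cx': 269.44897541836775, 'cy': 193.83383731656212, 'D': array([-0.05015569,  0.        ,  0.        ,  0.        ,  0.        ]), 'rvec': array([ 2.17129521, -2.15775894,  0.14320831]), 'tvec': array([-0.0484528 ,  0.60879878,  1.44147694])}
cam pos [ 0.43111035 -0.02820444  1.50472182]
{'fx': 305.1734456908769, 'fy': 305.1734456908769, 'cx': 254.93460792722948, 'cy': 191.89300151260764, 'D': array([-0.07653336,  0.        ,  0.        ,  0.        ,  0.        ]), 'tool_from_camera': array([[-2.34678894e-04, -9.47025166e-01, -3.21159276e-01,
         8.30559882e-02],
       [ 9.99999298e-01,  1.50808137e-04, -1.17542247e-03,
         9.95109722e-06],
       [ 1.16158809e-03, -3.21159326e-01,  9.47024465e-01,
        -1.42384468e-01],
       [ 0.00000000e+00,  0.00000000e+00,  0.00000000e+00,
         1.00000000e+00]])}
```

View pics/top0.png

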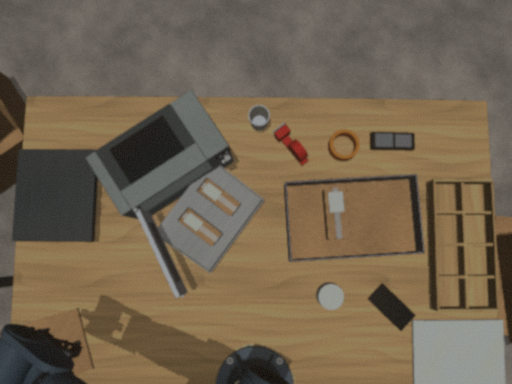

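View pics/side0.png

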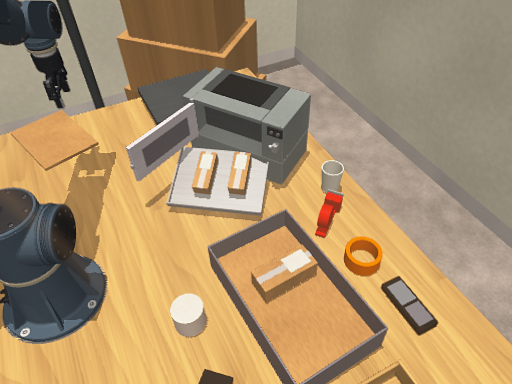

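Run:
```python
import cv2
t=cv2.imread('pics/top0.png');s=cv2.imread('pics/side0.png')
cv2.imwrite('pics/topc.png',cv2.resize(t[85:305,80:270],None,fx=2.7,fy=2.7,interpolation=cv2.INTER_CUBIC))
cv2.imwrite('pics/sidec.png',cv2.resize(s[60:225,120:315],None,fx=3.6,fy=3.6,interpolation=cv2.INTER_CUBIC))
```

```text
(no output)
```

View pics/topc.png

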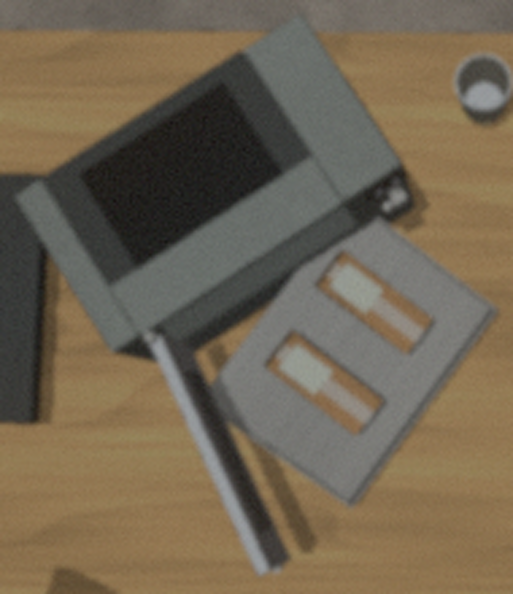

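View pics/sidec.png

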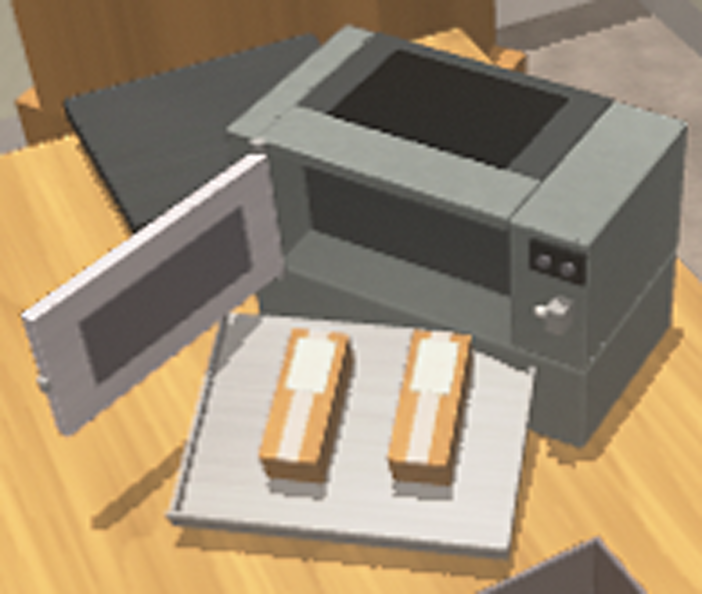

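```bash
cat > h.py <<'E'
import cv2,numpy as np
from workcell import env
def P(n):
    p=env.camera_params(n);K=np.array([[p['fx'],0,p['cx']],[0,p['fy'],p['cy']],[0,0,1]])
    return K,p['D'],cv2.Rodrigues(np.array(p['rvec'],float))[0],np.array(p['tvec'],float).reshape(3,1)
def und(n,uv):
    K,D,R,t=P(n);return cv2.undistortPoints(np.array(uv,float).reshape(-1,1,2),K,D).reshape(-1,2)
def tri(a,b):
    M=[np.hstack(P(n)[2:]) for n in('top','side')]
    X=cv2.triangulatePoints(M[0],M[1],und('top',a).T,und('side',b).T);return (X[:3]/X[3]).T
def plane(n,uv,z):
    K,D,R,t=P(n);c=(-R.T@t).ravel();d=np.c_[und(n,uv),np.ones(len(und(n,uv)))]@R
    return c+d*((z-c[2])/d[:,2])[:,None]
def proj(n,X):
    K,D,R,t=P(n);return cv2.projectPoints(np.array(X,float),cv2.Rodrigues(R)[0],t,K,D)[0].reshape(-1,2)
E
cat > m.py <<'E'
from h import *
np.set_printoptions(precision=4,suppress=True)
T=lambda l:np.array(l)/2.7+[80,85]-.3
S=lambda l:np.array(l)/3.6+[120,60]-.35
D=dict(A=([(265,362),(293,330),(384,402),(360,432)],[(295,330),(348,338),(325,463),(262,460)]),
B=([(316,287),(342,252),(434,318),(410,352)],[(415,330),(470,335),(448,467),(390,462)]),
tray=([(215,385),(380,222),(497,312),(352,503)],[(225,315),(535,370),(510,550),(170,520)]),
lab=([(118,350),(405,172),(300,15)],[(230,132),(590,245),(686,125)]),
door=([(258,573),(280,567),(148,338)],[(24,318),(34,321),(262,155)]))
for k,(a,b) in D.items():
    X=tri(T(a),S(b));print(k);print(X)
    print('reproj err top',np.abs(proj('top',X)-T(a)).max(),'side',np.abs(proj('side',X)-S(b)).max())
E
python3 m.py
python3 - <<'E'
import cv2,numpy as np
t=cv2.imread('pics/top0.png');s=cv2.imread('pics/side0.png')
a=cv2.resize(t[168:268,278:430],(532,350),interpolation=3);b=cv2.resize(s[200:384,200:395],None,fx=1.9,fy=1.9,interpolation=3)[:350]
b=cv2.resize(s[230:310,240:330],None,fx=2.9,fy=2.9,interpolation=3)
c=np.zeros((350,800,3),np.uint8);c[:,:532]=a;c[:232,537:537+261]=b;cv2.imwrite('pics/tote.png',c)
E
```

```text
A
[[0.5198 0.2375 0.1073]
 [0.5572 0.2066 0.1061]
 [0.4826 0.1024 0.0766]
 [0.4425 0.1312 0.0748]]
reproj err top 1.4285955608421261 side 1.509524814258043
B
[[0.6081 0.1796 0.1147]
 [0.6485 0.1509 0.1143]
 [0.5763 0.0469 0.0777]
 [0.5358 0.0744 0.0786]]
reproj err top 0.3894199694611018 side 0.38980371488295873
tray
[[ 0.4843  0.2983  0.0954]
 [ 0.69    0.1103  0.0869]
 [ 0.5917 -0.0277  0.0378]
 [ 0.3583  0.1442  0.0301]]
reproj err top 3.6100277062365365 side 3.4531188537297055
lab
[[0.5241 0.3651 0.2379]
 [0.7166 0.0689 0.2445]
 [0.8856 0.1871 0.2345]]
reproj err top 1.5053367949455492 side 1.5540657489495402
door
[[0.2979 0.2155 0.2279]
 [0.3039 0.1911 0.2413]
 [0.5397 0.3376 0.225 ]]
reproj err top 0.5987926081739943 side 0.6002644054802317
```

View pics/tote.png

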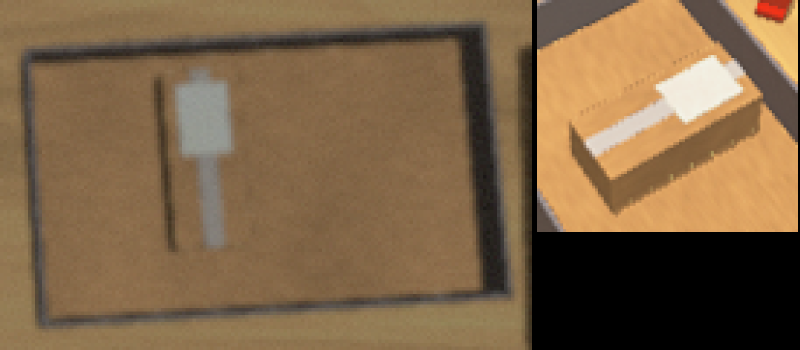

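Run:
```python
from h import *
np.set_printoptions(precision=4,suppress=True)
C=lambda l:np.array(l)/3.5+[278,168]-.35
r=plane('top',C([(23,55),(484,27),(510,297),(40,325)]),.095);print('rim TL TR BR BL');print(r)
c=r.mean(0);d=(r[0]+r[3]-r[1]-r[2])/2;yaw=np.degrees(np.arctan2(d[1],d[0]))-90
print('centre',c,'yaw',yaw,'size',np.linalg.norm(d),np.linalg.norm((r[0]+r[1]-r[2]-r[3])/2))
q=np.radians(yaw);R=np.array([[np.cos(q),-np.sin(q)],[np.sin(q),np.cos(q)]])
S=lambda l:(np.array(l)-[537,0])/2.9+[240,230]-.3
# parcel label line ends & label corners
X=tri(C([(175,83),(229,80),(233,155),(179,157)]),S([(656,85),(712,55),(743,90),(682,124)]) [[3,0,1,2]] if 0 else S([(712,55),(743,90),(684,124),(656,85)]))
print(X)
for z in(.075,.09):
  p=plane('top',C([(195,70),(214,248)]),z);print(z,(p[:,:2]-c[:2])@R)
U=np.array([.58,.815,0]);U/=np.linalg.norm(U);a=np.radians(17.2)
n=np.r_[-np.sin(a)*U[:2],np.cos(a)];x=-np.r_[np.cos(a)*U[:2],np.sin(a)];z=-n;y=np.cross(z,x);G=np.c_[x,y,z]
from scipy.spatial.transform import Rotation as Ro
s=env.state();R0=s['orientation']
print(G, 'rotvec deg',np.degrees(Ro.from_matrix(G@R0.T).as_rotvec()))
for t in [(.5005,.1694,.0935),(.5922,.1129,.0963)]:
  for h in (.012,.1): 
    g=np.array(t)-n*(.042-h);print(h,g,(g-s['position'])/.02)
```

```text
rim TL TR BR BL
[[ 0.6354 -0.09    0.095 ]
 [ 0.6642 -0.5071  0.095 ]
 [ 0.422  -0.5227  0.095 ]
 [ 0.3963 -0.1054  0.095 ]]
centre [ 0.5295 -0.3063  0.095 ] yaw 3.7304645320944587 size 0.4180939986759275 0.24112481670303615
[[ 0.6111 -0.2268  0.0865]
 [ 0.6138 -0.2748  0.0912]
 [ 0.5487 -0.2788  0.0886]
 [ 0.5472 -0.2308  0.0866]]
0.075 [[ 0.0999  0.0528]
 [-0.0616  0.0479]]
0.09 [[ 0.098   0.0552]
 [-0.0618  0.0504]]
[[-0.5539 -0.8147  0.1715]
 [-0.7783  0.5798  0.2409]
 [-0.2957  0.     -0.9553]] rotvec deg [  5.5492 -17.6199  73.9639]
0.012 [0.5056 0.1766 0.0648] [ 15.8904 -16.9995  -8.2991]
0.1 [0.4906 0.1554 0.1489] [ 15.136  -18.0596  -4.0959]
0.012 [0.5973 0.1201 0.0676] [ 20.4754 -19.8245  -8.1591]
0.1 [0.5823 0.0989 0.1517] [ 19.721  -20.8846  -3.9559]
```

Call:
move_arm:
  jaw: [1, 1, 1, 1, 1, 1, 1, 1, 1, 1, 1, 1]
  slide:
    - [0.5, -0.3, 1]
    - [0.5, -0.3, 1]
    - [0.5, -0.3, 1]
    - [0.5, -0.3, 1]
    - [0.5, -0.3, 1]
    - [1, -1, 0]
    - [1, -1, 0]
    - [1, -1, 0]
    - [1, -1, 0]
    - [1, -1, 0]
    - [1, -1, 0]
    - [1, -1, 0]
  turn:
    - [0.074, -0.235, 0.986]
    - [0.074, -0.235, 0.986]
    - [0.074, -0.235, 0.986]
    - [0.074, -0.235, 0.986]
    - [0.074, -0.235, 0.986]
    - [0.074, -0.235, 0.986]
    - [0.074, -0.235, 0.986]
    - [0.074, -0.235, 0.986]
    - [0.074, -0.235, 0.986]
    - [0.074, -0.235, 0.986]
    - [0.074, -0.235, 0.986]
    - [0.074, -0.235, 0.986]

```text
t: 1.6
position: [0.3784, 0.3461, 0.331]
orientation: [[-0.75, -0.641, 0.166], [-0.616, 0.767, 0.179], [-0.242, 0.032, -0.97]]
ft_force: [-0.1, 0.1, 1.1]
opening: 0.999
grip_force: 0.0
```

Call:
move_arm:
  jaw: [1, 1, 1, 1, 1, 1, 1, 1, 1, 1, 1]
  slide:
    - [0.56, -0.96, 0]
    - [0.56, -0.96, 0]
    - [0.56, -0.96, 0]
    - [0.56, -0.96, 0]
    - [0.56, -0.96, 0]
    - [0.56, -0.96, 0]
    - [0.56, -0.96, 0]
    - [0.56, -0.96, 0]
    - [0.56, -0.96, -1]
    - [0.56, -0.96, -1]
    - [0, 0, -1]
  turn:
    - [0.074, -0.235, 0.986]
    - [0.074, -0.235, 0.986]
    - [0.074, -0.235, 0.986]
    - [0, 0, 0]
    - [0, 0, 0]
    - [0, 0, 0]
    - [0, 0, 0]
    - [0, 0, 0]
    - [0, 0, 0]
    - [0, 0, 0]
    - [0, 0, 0]

```text
t: 2.98
position: [0.4904, 0.1538, 0.2703]
orientation: [[-0.555, -0.814, 0.171], [-0.777, 0.581, 0.241], [-0.295, 0.001, -0.955]]
ft_force: [0.5, 0.1, -1.2]
opening: 0.997
grip_force: 0.0
```

```bash
cat >> h.py <<'E'
def wrist(name):
    s=env.state();im=env.read_camera('wrist');p=env.camera_params('wrist')
    np.savez('pics/'+name,pos=s['position'],R=s['orientation']);cv2.imwrite(f'pics/{name}.png',im[:,:,::-1]);print(s['t'],s['position'],s['ft_force']);print(s['orientation'])
def wray(name,uv,p0,n):
    s=np.load(f'pics/{name}.npz');p=env.camera_params('wrist');K=np.array([[p['fx'],0,p['cx']],[0,p['fy'],p['cy']],[0,0,1]])
    T=p['tool_from_camera'];u=cv2.undistortPoints(np.array(uv,float).reshape(-1,1,2),K,p['D']).reshape(-1,2)
    d=np.c_[u,np.ones(len(u))]@T[:3,:3].T@s['R'].T;c=s['R']@T[:3,3]+s['pos']
    return c+d*(((np.array(p0)-c)@n)/(d@n))[:,None]
E
python3 -c "
from h import *
wrist('w1')"
```

```text
2.975 [0.49037536 0.15376051 0.27033891] [ 0.51735796  0.05109051 -1.21907293]
[[-0.55536319 -0.81389575  0.17072038]
 [-0.77736274  0.58100972  0.24111175]
 [-0.29543002  0.00119293 -0.95536364]]
```

View pics/w1.png

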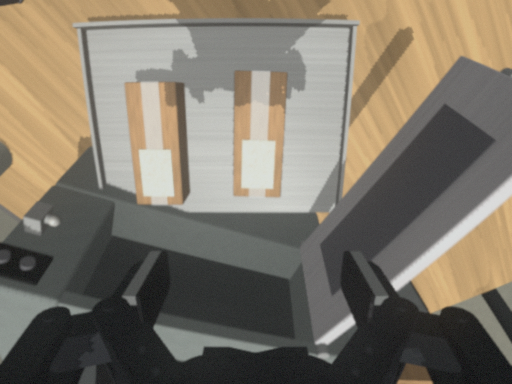

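Run:
```python
from h import *
np.set_printoptions(precision=4,suppress=True)
n=-np.load('pics/w1.npz')['R'][:,2]
for k,p0,uv in [('A',(.5005,.1694,.0935),[(235,70),(286,72),(282,196),(234,195)]),('B',(.5922,.1129,.0963),[(126,83),(179,83),(180,204),(137,205)])]:
  X=wray('w1',uv,p0,n);print(k,X,X.mean(0));d=X[2]+X[3]-X[0]-X[1];print(np.linalg.norm(d)/2,np.linalg.norm(X[1]-X[0]),np.linalg.norm(X[3]-X[2]),'yaw',np.degrees(np.arctan2(d[1],d[0])))
```

```text
A [[0.4795 0.1057 0.0737]
 [0.4399 0.1361 0.0743]
 [0.5118 0.2358 0.1123]
 [0.5542 0.2042 0.1119]] [0.4963 0.1705 0.093 ]
0.12896330142198828 0.04990810835618033 0.05285636908124253 yaw 53.490089900212865
B [[0.5742 0.0505 0.0773]
 [0.5312 0.0824 0.0777]
 [0.6091 0.177  0.1155]
 [0.6497 0.1495 0.1158]] [0.591  0.1148 0.0966]
0.12925914676833222 0.05359061335504193 0.0490422605502405 yaw 51.63512704543682
```

Call:
move_arm:
  jaw: [1, 1, 1, 1, 1, 1, 1, 1, 1, 1, 1, 1]
  slide:
    - [-0.02, 0.016, -0.87]
    - [-0.02, 0.016, -0.87]
    - [-0.02, 0.016, -0.87]
    - [-0.02, 0.016, -0.87]
    - [-0.02, 0.016, -0.87]
    - [-0.02, 0.016, -0.87]
    - [-0.02, 0.016, -0.87]
    - [0.1, 0.143, -0.567]
    - [0.1, 0.143, -0.567]
    - [0.1, 0.143, -0.567]
    - [0.1, 0.143, -0.567]
    - [0.1, 0.143, -0.567]
  turn:
    - [0, 0, 0]
    - [0, 0, 0]
    - [0, 0, 0]
    - [0, 0, 0]
    - [0, 0, 0]
    - [0, 0, 0]
    - [0, 0, 0]
    - [0, 0, 0]
    - [0, 0, 0]
    - [0, 0, 0]
    - [0, 0, 0]
    - [0, 0, 0]

```text
t: 4.53
position: [0.4973, 0.1716, 0.0921]
orientation: [[-0.554, -0.815, 0.171], [-0.778, 0.58, 0.242], [-0.296, 0.001, -0.955]]
ft_force: [-0.0, -0.0, -0.4]
opening: 1.002
grip_force: 0.0
```

Call:
move_arm:
  jaw: [1, 1, 1, 1]
  slide:
    - [0.1, 0.143, -0.567]
    - [0.1, 0.143, -0.567]
    - [0.1, 0.143, -0.567]
    - [0, 0, 0]
  turn:
    - [0, 0, 0]
    - [0, 0, 0]
    - [0, 0, 0]
    - [0, 0, 0]

```text
t: 5.03
position: [0.5028, 0.1801, 0.0578]
orientation: [[-0.554, -0.815, 0.169], [-0.778, 0.58, 0.241], [-0.295, 0.002, -0.956]]
ft_force: [-0.2, -0.2, 0.5]
opening: 1.0
grip_force: 0.0
```

Call:
move_arm:
  jaw: [0.4, 0.4, 0.4, 0.4, 0.4, 0.4, 0.4, 0.4]
  slide:
    - [0, 0, 0]
    - [0, 0, 0]
    - [0, 0, 0]
    - [0, 0, 0]
    - [0, 0, 0]
    - [0, 0, 0]
    - [0, 0, 0]
    - [0, 0, 0]
  turn:
    - [0, 0, 0]
    - [0, 0, 0]
    - [0, 0, 0]
    - [0, 0, 0]
    - [0, 0, 0]
    - [0, 0, 0]
    - [0, 0, 0]
    - [0, 0, 0]
  newtons: 45

```text
t: 6.02
position: [0.5034, 0.1799, 0.0595]
orientation: [[-0.554, -0.815, 0.172], [-0.778, 0.58, 0.242], [-0.297, 0.0, -0.955]]
ft_force: [-3.3, -1.8, 5.6]
opening: 0.606
grip_force: 46.9
```

```bash
cat >> h.py <<'E'
from scipy.spatial.transform import Rotation as Ro
def Rt(yaw,tilt):
    a,b=np.radians([yaw,tilt]);u=np.array([np.cos(a),np.sin(a),0])  # u upslope
    x=-np.r_[np.cos(b)*u[:2],np.sin(b)];z=np.r_[np.sin(b)*u[:2],-np.cos(b)];return np.c_[x,np.cross(z,x),z]
def rv(Rgoal,R0):return np.degrees(Ro.from_matrix(Rgoal@np.array(R0).T).as_rotvec())/5
E
python3 -c "
from h import *
R0=env.state()['orientation'];print(rv(Rt(3.73,0),R0), rv(R0,Rt(3.73,0)))
print(rv(Rt(3.73,0),R0)/13)"
```

```text
[ -1.74034332   3.11234567 -10.08494057] [ 1.74034332 -3.11234567 10.08494057]
[-0.13387256  0.23941121 -0.77576466]
```

Call:
move_arm:
  jaw: [0.4, 0.4, 0.4, 0.4, 0.4, 0.4, 0.4, 0.4]
  slide:
    - [-0.07, -0.1, 0.38]
    - [-0.137, -0.193, 0.764]
    - [-0.137, -0.193, 0.764]
    - [-0.137, -0.193, 0.764]
    - [-0.137, -0.193, 0.764]
    - [-0.137, -0.193, 0.764]
    - [0, -0.5, 0.9]
    - [0, -0.5, 0.9]
  turn:
    - [0, 0, 0]
    - [0, 0, 0]
    - [0, 0, 0]
    - [0, 0, 0]
    - [0, 0, 0]
    - [0, 0, 0]
    - [0, 0, 0]
    - [0, 0, 0]

```text
t: 7.02
position: [0.4878, 0.1383, 0.1799]
orientation: [[-0.554, -0.815, 0.171], [-0.778, 0.58, 0.242], [-0.296, 0.001, -0.955]]
ft_force: [-0.1, -0.3, -1.8]
opening: 0.6
grip_force: 47.2
```

Call:
move_arm:
  jaw: [0.4, 0.4, 0.4, 0.4, 0.4, 0.4, 0.4, 0.4, 0.4, 0.4, 0.4, 0.4]
  slide:
    - [0.085, -0.98, 0]
    - [0.085, -0.98, 0]
    - [0.085, -0.98, 0]
    - [0.085, -0.98, 0]
    - [0.085, -0.98, 0]
    - [0.085, -0.98, 0]
    - [0.085, -0.98, 0]
    - [0.085, -0.98, 0]
    - [0.085, -0.98, 0]
    - [0.085, -0.98, 0]
    - [0.085, -0.98, 0]
    - [0.085, -0.98, 0]
  turn:
    - [-0.134, 0.239, -0.776]
    - [-0.134, 0.239, -0.776]
    - [-0.134, 0.239, -0.776]
    - [-0.134, 0.239, -0.776]
    - [-0.134, 0.239, -0.776]
    - [-0.134, 0.239, -0.776]
    - [-0.134, 0.239, -0.776]
    - [-0.134, 0.239, -0.776]
    - [-0.134, 0.239, -0.776]
    - [-0.134, 0.239, -0.776]
    - [-0.134, 0.239, -0.776]
    - [-0.134, 0.239, -0.776]

```text
t: 8.52
position: [0.5082, -0.0973, 0.1794]
orientation: [[-0.991, -0.13, 0.019], [-0.129, 0.992, 0.012], [-0.021, 0.009, -1.0]]
ft_force: [0.3, -1.0, -2.0]
opening: 0.605
grip_force: 47.2
```

Call:
move_arm:
  jaw: [0.4, 0.4, 0.4, 0.4, 0.4, 0.4, 0.4, 0.4, 0.4, 0.4, 0.4, 0.4]
  slide:
    - [0.085, -0.98, 0]
    - [0.085, -0.98, 0]
    - [0.085, -0.98, 0]
    - [0.085, -0.98, 0]
    - [0.085, -0.98, 0]
    - [0.085, -0.98, 0]
    - [0.085, -0.98, 0]
    - [0.085, -0.98, 0]
    - [0.085, -0.98, 0]
    - [0.085, -0.98, 0]
    - [0.085, -0.98, 0]
    - [0.085, -0.98, 0]
  turn:
    - [-0.134, 0.239, -0.776]
    - [0, 0, 0]
    - [0, 0, 0]
    - [0, 0, 0]
    - [0, 0, 0]
    - [0, 0, 0]
    - [0, 0, 0]
    - [0, 0, 0]
    - [0, 0, 0]
    - [0, 0, 0]
    - [0, 0, 0]
    - [0, 0, 0]

```text
t: 10.02
position: [0.5289, -0.333, 0.1787]
orientation: [[-0.998, -0.065, -0.0], [-0.065, 0.998, 0.0], [0.0, 0.0, -1.0]]
ft_force: [-0.0, 0.6, -2.8]
opening: 0.607
grip_force: 47.2
```

Call:
move_arm:
  jaw: [0.4, 0.4, 0.4, 0.4, 0.4, 0.4, 0.4, 0.4, 0.4, 0.4]
  slide:
    - [0.085, -0.98, 0]
    - [0.085, -0.98, 0]
    - [0.085, -0.98, 0]
    - [0.085, -0.98, 0]
    - [0.085, -0.98, 0]
    - [0.085, -0.98, 0]
    - [0, 0, -1]
    - [0, 0, -1]
    - [0, 0, -1]
    - [0, 0, 0]
  turn:
    - [0, 0, 0]
    - [0, 0, 0]
    - [0, 0, 0]
    - [0, 0, 0]
    - [0, 0, 0]
    - [0, 0, 0]
    - [0, 0, 0]
    - [0, 0, 0]
    - [0, 0, 0]
    - [0, 0, 0]

```text
t: 11.28
position: [0.5383, -0.4481, 0.1162]
orientation: [[-0.998, -0.065, -0.003], [-0.065, 0.998, 0.003], [0.003, 0.003, -1.0]]
ft_force: [-0.2, -0.7, -2.8]
opening: 0.601
grip_force: 47.3
```

```bash
python3 -c "
from h import *
im=env.read_camera('side')[:,:,::-1];s=env.state();print(s['t'],s['position'],s['orientation'],s['ft_force'])
cv2.imwrite('pics/s2.png',im)"
```

```text
11.325 [ 0.53888377 -0.44871704  0.11780629] [[-0.997861   -0.06535035 -0.00166227]
 [-0.06535272  0.99786123  0.00141205]
 [ 0.00156643  0.00151766 -0.99999762]] [ 0.56542477  0.72412545 -1.73941418]
```

View pics/s2.png

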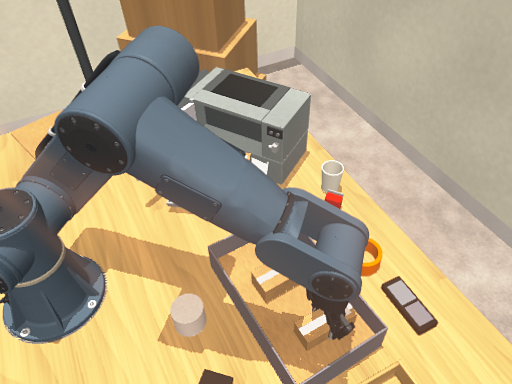

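Call:
move_arm:
  jaw: [0.4, 0.4, 0.4, 0.4, 0.4, 0.4]
  slide:
    - [0, 0, -1]
    - [0, 0, -1]
    - [0, 0, -0.8]
    - [0, 0, -0.2]
    - [0, 0, -0.2]
    - [0, 0, -0.2]
  turn:
    - [0, 0, 0]
    - [0, 0, 0]
    - [0, 0, 0]
    - [0, 0, 0]
    - [0, 0, 0]
    - [0, 0, 0]

```text
t: 12.08
position: [0.5393, -0.4495, 0.0511]
orientation: [[-0.998, -0.065, 0.0], [-0.065, 0.998, -0.0], [-0.0, -0.0, -1.0]]
ft_force: [-0.0, 0.4, -2.7]
opening: 0.605
grip_force: 47.4
```

Call:
move_arm:
  jaw: [0.4, 0.4, 0.4]
  slide:
    - [0, 0, -0.15]
    - [0, 0, -0.15]
    - [0, 0, -0.15]
  turn:
    - [0, 0, 0]
    - [0, 0, 0]
    - [0, 0, 0]

```text
t: 12.45
position: [0.5391, -0.4494, 0.0417]
orientation: [[-0.998, -0.065, -0.0], [-0.065, 0.998, 0.0], [0.0, 0.0, -1.0]]
ft_force: [-0.6, 0.1, -2.3]
opening: 0.603
grip_force: 47.4
```

Call:
move_arm:
  jaw: [0.4, 0.4]
  slide:
    - [0, 0, -0.12]
    - [0, 0, -0.12]
  turn:
    - [0, 0, 0]
    - [0, 0, 0]

```text
t: 12.7
position: [0.5391, -0.4493, 0.0369]
orientation: [[-0.998, -0.065, -0.0], [-0.065, 0.998, 0.0], [0.0, 0.0, -1.0]]
ft_force: [0.3, 0.2, -1.6]
opening: 0.603
grip_force: 47.4
```

Call:
move_arm:
  jaw: [0.4, 0.4]
  slide:
    - [0, 0, -0.1]
    - [0, 0, -0.1]
  turn:
    - [0, 0, 0]
    - [0, 0, 0]

```text
t: 12.95
position: [0.539, -0.4494, 0.0348]
orientation: [[-0.998, -0.065, -0.001], [-0.065, 0.998, 0.001], [0.001, 0.001, -1.0]]
ft_force: [-10.4, 8.3, 26.3]
opening: 0.602
grip_force: 50.0
```

Call:
move_arm:
  jaw: [0.4, 0.4]
  slide:
    - [0, 0, -0.08]
    - [0, 0, -0.08]
  turn:
    - [0, 0, 0]
    - [0, 0, 0]

```text
t: 13.2
position: [0.5391, -0.4494, 0.0347]
orientation: [[-0.998, -0.065, -0.001], [-0.065, 0.998, 0.0], [0.001, 0.0, -1.0]]
ft_force: [-21.8, 17.0, 51.0]
opening: 0.608
grip_force: 52.6
```

Call:
move_arm:
  jaw: [0.4, 0.4]
  slide:
    - [0, 0, 0.13]
    - [0, 0, 0]
  turn:
    - [0, 0, 0]
    - [0, 0, 0]

```text
t: 13.45
position: [0.5393, -0.4496, 0.0348]
orientation: [[-0.998, -0.065, 0.0], [-0.065, 0.998, -0.0], [-0.0, -0.0, -1.0]]
ft_force: [-6.4, 5.5, 17.1]
opening: 0.609
grip_force: 49.1
```

Call:
move_arm:
  jaw: [0.62, 0.66, 0.72, 0.8, 0.8, 0.8]
  slide:
    - [0, 0, 0.05]
    - [0, 0, 0]
    - [0, 0, 0]
    - [0, 0, 0]
    - [0, 0, 0]
    - [0, 0, 0]
  turn:
    - [0, 0, 0]
    - [0, 0, 0]
    - [0, 0, 0]
    - [0, 0, 0]
    - [0, 0, 0]
    - [0, 0, 0]

```text
t: 14.2
position: [0.5384, -0.4463, 0.032]
orientation: [[-0.998, -0.065, -0.004], [-0.065, 0.998, 0.006], [0.004, 0.006, -1.0]]
ft_force: [-2.8, 13.9, 0.5]
opening: 0.804
grip_force: 0.0
```

Call:
move_arm:
  jaw: [0.72, 0.72, 0.72]
  slide:
    - [0, 0, 0]
    - [0, 0, 0]
    - [0, 0, 0]
  turn:
    - [0, 0, 0]
    - [0, 0, 0]
    - [0, 0, 0]

```text
t: 14.58
position: [0.539, -0.4494, 0.0333]
orientation: [[-0.998, -0.065, -0.0], [-0.065, 0.998, 0.0], [0.0, 0.0, -1.0]]
ft_force: [0.7, 0.6, 0.2]
opening: 0.714
grip_force: 0.0
```

Call:
move_arm:
  jaw: [0.72, 0.72, 0.72, 0.72, 0.72, 0.72, 0.72, 0.9, 1, 1]
  slide:
    - [0, 0, 0.2]
    - [0, 0, 0.4]
    - [0, 0, 0.6]
    - [0, 0, 0.9]
    - [0, 0, 1]
    - [0, 0, 1]
    - [0, 0, 1]
    - [0, 0.5, 1]
    - [0, 1, 1]
    - [0, 1, 1]
  turn:
    - [0, 0, 0]
    - [0, 0, 0]
    - [0, 0, 0]
    - [0, 0, 0]
    - [0, 0, 0]
    - [0, 0, 0]
    - [0, 0, 0]
    - [0, 0, 0]
    - [0, 0, 0]
    - [0, 0, 0]

```text
t: 15.82
position: [0.539, -0.3981, 0.1967]
orientation: [[-0.998, -0.065, -0.0], [-0.065, 0.998, 0.0], [0.0, 0.0, -1.0]]
ft_force: [-0.2, 0.0, 0.2]
opening: 1.007
grip_force: 0.0
```

```bash
python3 -c "
from h import *
wrist('w2')
R0=env.state()['orientation'];print(rv(Rt(53.5,17.2),R0)/12)
g=np.array([.5918,.1140,.0965])-Rt(53.5,17.2)[:,2]*.058;print(g,Rt(53.5,17.2)[:,2],(g-env.state()['position'])/.02)"
```

```text
15.825 [ 0.53895059 -0.39811953  0.19665571] [-0.16631966  0.01826642  0.24370076]
[[-9.97889430e-01 -6.49342071e-02 -4.84687595e-04]
 [-6.49343974e-02  9.97889460e-01  3.87664203e-04]
 [ 4.58491975e-04  4.18318908e-04 -9.99999807e-01]]
[ 0.14193769 -0.25711973  0.8222664 ]
[0.58159815 0.100213   0.15190615] [ 0.17589389  0.23770694 -0.95527836] [ 2.07679687 24.84308206 -2.38829243]
```

View pics/w2.png

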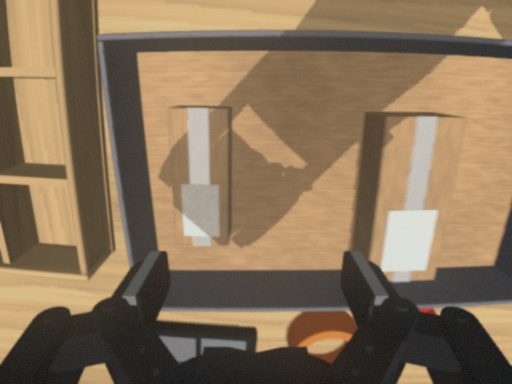

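```bash
python3 -c "
from h import *
np.set_printoptions(precision=4,suppress=True)
n=np.array([0,0,1.])
print(wray('w2',[(199,110),(203,245)],[0,0,.0755],n))
print(wray('w2',[(425,116),(402,280)],[0,0,.0885],n))
print(wray('w2',[(385,113),(464,116),(383,114)],[0,0,.0885],n), wray('w2',[(138,60),(360,112),(352,270),(158,270)],[0,0,.0335],n))"
```

```text
[[ 0.4755 -0.4495  0.0755]
 [ 0.6028 -0.4447  0.0755]]
[[ 0.4659 -0.2628  0.0885]
 [ 0.623  -0.2472  0.0885]]
[[ 0.4664 -0.2971  0.0885]
 [ 0.4628 -0.2286  0.0885]
 [ 0.4673 -0.2986  0.0885]] [[ 0.4352 -0.5157  0.0335]
 [ 0.4697 -0.2991  0.0335]
 [ 0.6484 -0.277   0.0335]
 [ 0.6633 -0.5043  0.0335]]
```

Call:
move_arm:
  jaw: [1, 1, 1, 1, 1, 1, 1, 1, 1, 1, 1, 1]
  slide:
    - [0.08, 1, 0.3]
    - [0.08, 1, 0.3]
    - [0.08, 1, 0.3]
    - [0.08, 1, 0]
    - [0.08, 1, 0]
    - [0.08, 1, 0]
    - [0.08, 1, 0]
    - [0.08, 1, 0]
    - [0.08, 1, 0]
    - [0.08, 1, 0]
    - [0.08, 1, 0]
    - [0.08, 1, 0]
  turn:
    - [0, 0, 0]
    - [0, 0, 0]
    - [0, 0, 0]
    - [0.142, -0.257, 0.822]
    - [0.142, -0.257, 0.822]
    - [0.142, -0.257, 0.822]
    - [0.142, -0.257, 0.822]
    - [0.142, -0.257, 0.822]
    - [0.142, -0.257, 0.822]
    - [0.142, -0.257, 0.822]
    - [0.142, -0.257, 0.822]
    - [0.142, -0.257, 0.822]

```text
t: 17.38
position: [0.5581, -0.1578, 0.2134]
orientation: [[-0.737, -0.658, 0.151], [-0.638, 0.752, 0.167], [-0.223, 0.026, -0.974]]
ft_force: [0.4, 0.4, 0.3]
opening: 1.0
grip_force: 0.0
```

Call:
move_arm:
  jaw: [1, 1, 1, 1, 1, 1, 1, 1, 1, 1, 1, 1]
  slide:
    - [0.086, 1, 0]
    - [0.086, 1, 0]
    - [0.086, 1, 0]
    - [0.086, 1, 0]
    - [0.086, 1, 0]
    - [0.086, 1, 0]
    - [0.086, 1, 0]
    - [0.086, 1, 0]
    - [0.086, 1, 0]
    - [0.086, 1, 0]
    - [0.086, 1, 0]
    - [0.086, 1, 0]
  turn:
    - [0.142, -0.257, 0.822]
    - [0.142, -0.257, 0.822]
    - [0.142, -0.257, 0.822]
    - [0, 0, 0]
    - [0, 0, 0]
    - [0, 0, 0]
    - [0, 0, 0]
    - [0, 0, 0]
    - [0, 0, 0]
    - [0, 0, 0]
    - [0, 0, 0]
    - [0, 0, 0]

```text
t: 18.88
position: [0.5955, 0.1134, 0.2256]
orientation: [[-0.623, -0.767, 0.151], [-0.745, 0.641, 0.184], [-0.238, 0.002, -0.971]]
ft_force: [0.8, -0.3, 1.0]
opening: 1.001
grip_force: 0.0
```

```bash
python3 -c "
from h import *
np.set_printoptions(precision=4,suppress=True)
s=env.state();print(s['t'],s['qpos'],s['joint_vel'],s['position'],rv(Rt(53.5,17.2),s['orientation']))"
```

```text
18.875 [   1.8733   21.8585   94.0796   12.5222   55.5316 -144.564 ] [16.5223  3.0245 -4.4617 -2.7965 -1.7537 17.7485] [0.5955 0.1134 0.2256] [ 0.5264 -0.444   0.676 ]
```

Call:
move_arm:
  jaw: [1, 1]
  slide:
    - [0, 0, 0]
    - [0, 0, 0]
  turn:
    - [0, 0, 0]
    - [0, 0, 0]

```text
t: 19.12
position: [0.5955, 0.1122, 0.2256]
orientation: [[-0.623, -0.768, 0.151], [-0.745, 0.641, 0.184], [-0.238, 0.002, -0.971]]
ft_force: [-0.4, 0.1, 1.0]
opening: 1.003
grip_force: 0.0
```

```bash
python3 -c "
from h import *
np.set_printoptions(precision=4,suppress=True)
s=env.state();print(s['t'],s['qpos'],s['joint_vel'],s['position'],rv(Rt(53.5,17.2),s['orientation']))"
```

```text
19.125 [   1.7494   21.841    94.0969   12.5366   55.5557 -144.7267] [-0.543   0.0347 -0.0426  0.0066  0.0029 -0.1624] [0.5955 0.1122 0.2256] [ 0.5285 -0.4426  0.6695]
```

Call:
move_arm:
  jaw: [1, 1, 1, 1, 1, 1, 1]
  slide:
    - [-0.115, -0.1, -0.4]
    - [-0.115, -0.1, -0.4]
    - [-0.115, -0.1, -0.7]
    - [-0.115, -0.1, -0.7]
    - [-0.115, -0.1, -0.7]
    - [-0.115, -0.1, -0.8]
    - [0, 0, 0]
  turn:
    - [0.264, -0.221, 0.335]
    - [0.264, -0.221, 0.335]
    - [0, 0, 0]
    - [0, 0, 0]
    - [0, 0, 0]
    - [0, 0, 0]
    - [0, 0, 0]

```text
t: 20.0
position: [0.581, 0.1003, 0.1502]
orientation: [[-0.569, -0.804, 0.174], [-0.768, 0.595, 0.238], [-0.294, 0.002, -0.956]]
ft_force: [0.3, -1.3, -0.3]
opening: 0.996
grip_force: 0.0
```

```bash
python3 -c "
from h import *
np.set_printoptions(precision=4,suppress=True)
s=env.state();print(s['t'],s['qpos'],s['position'],rv(Rt(53.5,17.2),s['orientation']))
g=np.array([.5918,.1140,.0965])+Rt(53.5,17.2)[:,2]*.036;print((g-s['position'])/.02)"
```

```text
20.0 [  -0.987    25.3763  101.5593   19.9838   44.7881 -157.7156] [0.581  0.1003 0.1502] [-0.001  -0.0277 -0.0012]
[ 0.8558  1.1136 -4.4049]
```

Call:
move_arm:
  jaw: [1, 1, 1, 1]
  slide:
    - [0.107, 0.139, -0.55]
    - [0.107, 0.139, -0.55]
    - [0.107, 0.139, -0.55]
    - [0.107, 0.139, -0.55]
  turn:
    - [0, 0, 0]
    - [0, 0, 0]
    - [0, 0, 0]
    - [0, 0, 0]

```text
t: 20.5
position: [0.5905, 0.1118, 0.1069]
orientation: [[-0.568, -0.804, 0.176], [-0.768, 0.595, 0.238], [-0.296, 0.0, -0.955]]
ft_force: [0.0, -0.0, -0.6]
opening: 0.998
grip_force: 0.0
```

```bash
python3 -c "
from h import *
np.set_printoptions(precision=4,suppress=True)
s=env.state();print(s['t'],s['qpos'],s['position'],rv(Rt(53.5,17.2),s['orientation']))
g=np.array([.5918,.1140,.0965])+Rt(53.5,17.2)[:,2]*.036;print((g-s['position'])/.02)"
```

```text
20.5 [   0.236    29.9791  101.5772   21.6461   40.0063 -158.9271] [0.5905 0.1118 0.1069] [-0.0012  0.0002 -0.004 ]
[ 0.3824  0.5403 -2.2387]
```

Call:
move_arm:
  jaw: [1, 1, 1, 1, 1]
  slide:
    - [0.086, 0.123, -0.51]
    - [0.086, 0.123, -0.51]
    - [0.086, 0.123, -0.51]
    - [0.086, 0.123, -0.51]
    - [0, 0, 0]
  turn:
    - [0, 0, 0]
    - [0, 0, 0]
    - [0, 0, 0]
    - [0, 0, 0]
    - [0, 0, 0]

```text
t: 21.12
position: [0.5969, 0.1215, 0.0661]
orientation: [[-0.568, -0.804, 0.175], [-0.768, 0.594, 0.238], [-0.295, 0.001, -0.955]]
ft_force: [0.2, -0.6, -0.3]
opening: 0.999
grip_force: 0.0
```

Call:
move_arm:
  jaw: [0.4, 0.4, 0.4, 0.4, 0.4, 0.4, 0.4]
  slide:
    - [0, 0, 0]
    - [0, 0, 0]
    - [0, 0, 0]
    - [0, 0, 0]
    - [0, 0, 0]
    - [0, 0, 0]
    - [0, 0, 0]
  turn:
    - [0, 0, 0]
    - [0, 0, 0]
    - [0, 0, 0]
    - [0, 0, 0]
    - [0, 0, 0]
    - [0, 0, 0]
    - [0, 0, 0]
  newtons: 45

```text
t: 22.0
position: [0.5975, 0.1212, 0.0675]
orientation: [[-0.568, -0.804, 0.177], [-0.768, 0.595, 0.238], [-0.296, -0.001, -0.955]]
ft_force: [-2.2, -2.0, 5.9]
opening: 0.604
grip_force: 48.1
```

Call:
move_arm:
  jaw: [0.4, 0.4, 0.4, 0.4, 0.4, 0.4, 0.4, 0.4]
  slide:
    - [-0.07, -0.1, 0.38]
    - [-0.137, -0.193, 0.764]
    - [-0.137, -0.193, 0.764]
    - [-0.137, -0.193, 0.764]
    - [-0.137, -0.193, 0.764]
    - [-0.137, -0.193, 0.764]
    - [0, -0.5, 0.9]
    - [0, -0.5, 0.9]
  turn:
    - [0, 0, 0]
    - [0, 0, 0]
    - [0, 0, 0]
    - [0, 0, 0]
    - [0, 0, 0]
    - [0, 0, 0]
    - [0, 0, 0]
    - [0, 0, 0]

```text
t: 23.0
position: [0.5819, 0.0796, 0.1881]
orientation: [[-0.568, -0.804, 0.176], [-0.768, 0.595, 0.238], [-0.296, -0.0, -0.955]]
ft_force: [-0.5, -0.5, -2.8]
opening: 0.607
grip_force: 47.6
```

```bash
python3 -c "
from h import *
np.set_printoptions(precision=4,suppress=True)
s=env.state();print(s['t'],s['qpos'],s['position'],rv(Rt(4.3,0),s['orientation'])/16)
g=np.array([.5335,-.358,.19]);print((g-s['position'])/.02)"
```

```text
23.0 [  -3.2028   22.3357   99.9576   18.9355   49.6345 -158.0353] [0.5819 0.0796 0.1881] [-0.1071  0.1942 -0.6105]
[ -2.4209 -21.8804   0.0952]
```

Call:
move_arm:
  jaw: [0.4, 0.4, 0.4, 0.4, 0.4, 0.4, 0.4, 0.4, 0.4, 0.4, 0.4, 0.4]
  slide:
    - [-0.1, -0.912, 0]
    - [-0.1, -0.912, 0]
    - [-0.1, -0.912, 0]
    - [-0.1, -0.912, 0]
    - [-0.1, -0.912, 0]
    - [-0.1, -0.912, 0]
    - [-0.1, -0.912, 0]
    - [-0.1, -0.912, 0]
    - [-0.1, -0.912, 0]
    - [-0.1, -0.912, 0]
    - [-0.1, -0.912, 0]
    - [-0.1, -0.912, 0]
  turn:
    - [-0.107, 0.194, -0.61]
    - [-0.107, 0.194, -0.61]
    - [-0.107, 0.194, -0.61]
    - [-0.107, 0.194, -0.61]
    - [-0.107, 0.194, -0.61]
    - [-0.107, 0.194, -0.61]
    - [-0.107, 0.194, -0.61]
    - [-0.107, 0.194, -0.61]
    - [-0.107, 0.194, -0.61]
    - [-0.107, 0.194, -0.61]
    - [-0.107, 0.194, -0.61]
    - [-0.107, 0.194, -0.61]

```text
t: 24.5
position: [0.5579, -0.1396, 0.1875]
orientation: [[-0.957, -0.283, 0.063], [-0.281, 0.959, 0.044], [-0.073, 0.024, -0.997]]
ft_force: [-0.2, 0.0, -3.2]
opening: 0.605
grip_force: 47.7
```

Call:
move_arm:
  jaw: [0.4, 0.4, 0.4, 0.4, 0.4, 0.4, 0.4, 0.4, 0.4, 0.4, 0.4, 0.4]
  slide:
    - [-0.1, -0.912, 0]
    - [-0.1, -0.912, 0]
    - [-0.1, -0.912, 0]
    - [-0.1, -0.912, 0]
    - [-0.1, -0.912, 0]
    - [-0.1, -0.912, 0]
    - [-0.1, -0.912, 0]
    - [-0.1, -0.912, 0]
    - [-0.1, -0.912, 0]
    - [-0.1, -0.912, 0]
    - [-0.1, -0.912, 0]
    - [-0.1, -0.912, 0]
  turn:
    - [-0.107, 0.194, -0.61]
    - [-0.107, 0.194, -0.61]
    - [-0.107, 0.194, -0.61]
    - [-0.107, 0.194, -0.61]
    - [0, 0, 0]
    - [0, 0, 0]
    - [0, 0, 0]
    - [0, 0, 0]
    - [0, 0, 0]
    - [0, 0, 0]
    - [0, 0, 0]
    - [0, 0, 0]

```text
t: 26.0
position: [0.534, -0.3589, 0.1869]
orientation: [[-0.997, -0.076, 0.0], [-0.076, 0.997, 0.0], [-0.0, 0.0, -1.0]]
ft_force: [-0.4, 0.6, -3.9]
opening: 0.597
grip_force: 47.7
```

```bash
python3 -c "
from h import *
np.set_printoptions(precision=4,suppress=True)
s=env.state();print(s['t'],s['qpos'],s['position'],rv(Rt(4.3,0),s['orientation']))
g=np.array([.5335,-.358,.05]);print((g-s['position'])/.02)"
```

```text
26.0 [ -38.0628   32.2919   82.2444    0.0259   65.457  -132.4091] [ 0.534  -0.3589  0.1869] [-0.0029  0.004  -0.0071]
[-0.0245  0.0472 -6.8452]
```

Call:
move_arm:
  jaw: [0.4, 0.4, 0.4, 0.4, 0.4, 0.4, 0.4, 0.4, 0.4]
  slide:
    - [0, 0, -1]
    - [0, 0, -1]
    - [0, 0, -1]
    - [0, 0, -1]
    - [0, 0, -1]
    - [0, 0, -1]
    - [0, 0, -0.6]
    - [0, 0, -0.2]
    - [0, 0, 0]
  turn:
    - [0, 0, 0]
    - [0, 0, 0]
    - [0, 0, 0]
    - [0, 0, 0]
    - [0, 0, 0]
    - [0, 0, 0]
    - [0, 0, 0]
    - [0, 0, 0]
    - [0, 0, 0]

```text
t: 27.12
position: [0.5343, -0.3579, 0.0511]
orientation: [[-0.997, -0.076, 0.001], [-0.076, 0.997, -0.0], [-0.001, -0.0, -1.0]]
ft_force: [0.5, 0.4, -2.0]
opening: 0.606
grip_force: 47.7
```

Call:
move_arm:
  jaw: [0.4, 0.4, 0.4]
  slide:
    - [0, 0, -0.1]
    - [0, 0, -0.1]
    - [0, 0, 0]
  turn:
    - [0, 0, 0]
    - [0, 0, 0]
    - [0, 0, 0]

```text
t: 27.5
position: [0.5341, -0.3577, 0.047]
orientation: [[-0.997, -0.076, 0.0], [-0.076, 0.997, 0.0], [-0.0, 0.0, -1.0]]
ft_force: [-0.1, -0.9, -2.3]
opening: 0.598
grip_force: 47.7
```

Call:
move_arm:
  jaw: [0.4, 0.4]
  slide:
    - [0, 0, -0.1]
    - [0, 0, 0]
  turn:
    - [0, 0, 0]
    - [0, 0, 0]

```text
t: 27.75
position: [0.5341, -0.3577, 0.0448]
orientation: [[-0.997, -0.076, 0.0], [-0.076, 0.997, 0.0], [-0.0, 0.0, -1.0]]
ft_force: [-0.2, 0.3, -2.3]
opening: 0.6
grip_force: 47.7
```

Call:
move_arm:
  jaw: [0.4, 0.4]
  slide:
    - [0, 0, -0.1]
    - [0, 0, -0.1]
  turn:
    - [0, 0, 0]
    - [0, 0, 0]

```text
t: 28.0
position: [0.5342, -0.3577, 0.0408]
orientation: [[-0.997, -0.076, 0.0], [-0.076, 0.997, 0.0], [-0.0, 0.0, -1.0]]
ft_force: [0.6, -0.6, -2.1]
opening: 0.601
grip_force: 47.7
```

Call:
move_arm:
  jaw: [0.4, 0.4]
  slide:
    - [0, 0, -0.1]
    - [0, 0, 0]
  turn:
    - [0, 0, 0]
    - [0, 0, 0]

```text
t: 28.25
position: [0.5342, -0.3578, 0.0404]
orientation: [[-0.997, -0.076, 0.0], [-0.076, 0.997, 0.0], [-0.0, 0.0, -1.0]]
ft_force: [-6.5, 5.2, 13.5]
opening: 0.602
grip_force: 49.7
```

Contact with the liner. Open partly, keep height, then lift.

Call:
move_arm:
  jaw: [0.62, 0.66, 0.72, 0.76, 0.76, 0.76]
  slide:
    - [0, 0, 0]
    - [0, 0, 0]
    - [0, 0, 0]
    - [0, 0, 0]
    - [0, 0, 0]
    - [0, 0, 0]
  turn:
    - [0, 0, 0]
    - [0, 0, 0]
    - [0, 0, 0]
    - [0, 0, 0]
    - [0, 0, 0]
    - [0, 0, 0]

```text
t: 29.0
position: [0.5341, -0.3577, 0.0389]
orientation: [[-0.997, -0.076, 0.0], [-0.076, 0.997, 0.0], [-0.0, 0.0, -1.0]]
ft_force: [0.2, 0.5, -0.2]
opening: 0.755
grip_force: 0.0
```

Call:
move_arm:
  jaw: [0.76, 0.76, 0.76, 0.76, 0.76, 0.76, 0.76, 0.76, 0.76, 0.76]
  slide:
    - [0, 0, 0.2]
    - [0, 0, 0.4]
    - [0, 0, 0.6]
    - [0, 0, 0.9]
    - [0, 0, 1]
    - [0, 0, 1]
    - [0, 0, 1]
    - [0, 0, 1]
    - [0, 0, 1]
    - [0, 0, 1]
  turn:
    - [0, 0, 0]
    - [0, 0, 0]
    - [0, 0, 0]
    - [0, 0, 0]
    - [0, 0, 0]
    - [0, 0, 0]
    - [0, 0, 0]
    - [0, 0, 0]
    - [0, 0, 0]
    - [0, 0, 0]

```text
t: 30.25
position: [0.5341, -0.3577, 0.2025]
orientation: [[-0.997, -0.076, 0.001], [-0.076, 0.997, -0.0], [-0.001, -0.0, -1.0]]
ft_force: [-0.1, -0.3, -0.5]
opening: 0.76
grip_force: 0.0
```

```bash
python3 -c "
from h import *
wrist('w3')
print(env.state()['qpos'])"
```

```text
30.25 [ 0.53411027 -0.35770912  0.20248418] [-0.09241576 -0.34247101 -0.50771554]
[[-9.97137431e-01 -7.56078447e-02  6.29775821e-04]
 [-7.56078657e-02  9.97137629e-01 -9.49836516e-06]
 [-6.27255018e-04 -5.70871811e-05 -9.99999802e-01]]
[-3.79656446e+01  3.11799291e+01  8.13548172e+01  2.64779601e-02
  6.72160857e+01 -1.32312574e+02]
```

View pics/w3.png

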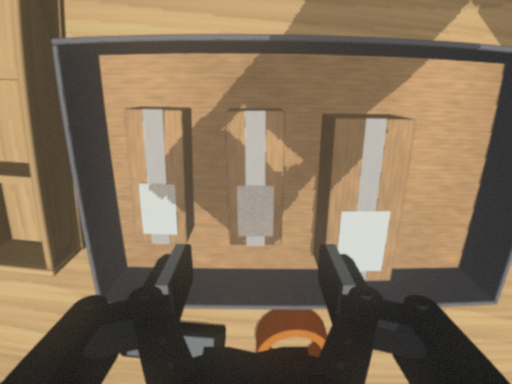

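```bash
cat > door.py <<'E'
from h import *
np.set_printoptions(precision=4,suppress=True)
T=lambda l:np.array(l)/2.7+[80,85]-.3
S=lambda l:np.array(l)/3.6+[120,60]-.35
L=plane('top',T([(118,350),(405,172),(300,15),(15,190)]),.24)[:,:2];print('lab top FL FR BR BL',L)
Ls=plane('side',S([(230,132),(590,245),(686,125),(350,27)]),.24)[:,:2];print('side',Ls)
for q in(L,Ls):
  f=q[0]-q[1];b=q[2]-q[1];print('yaw',np.degrees(np.arctan2(f[1],f[0]))-90,np.degrees(np.arctan2(b[1],b[0])),np.linalg.norm(f),np.linalg.norm(b))
print('door top free outer, free inner, hinge',plane('top',T([(258,573),(280,567),(152,337)]),.235)[:,:2])
print('side',plane('side',S([(24,318),(36,322),(262,155),(272,160)]),.235)[:,:2])
E
python3 door.py
```

```text
lab top FL FR BR BL [[0.5241 0.3644]
 [0.7133 0.0709]
 [0.8838 0.1861]
 [0.6917 0.4811]]
side [[0.523  0.362 ]
 [0.7241 0.0729]
 [0.8808 0.1803]
 [0.6851 0.4731]]
yaw 32.810153560876486 34.038113225423125 0.3491524698643229 0.20571381406639502
yaw 34.82763980691473 34.40897422285711 0.3521278219861017 0.18991396881187755
door top free outer, free inner, hinge [[0.2987 0.2141]
 [0.3049 0.1919]
 [0.5382 0.331 ]]
side [[0.2972 0.2066]
 [0.3041 0.1976]
 [0.5374 0.3232]
 [0.5424 0.3121]]
```

```bash
cat > path.py <<'E'
from h import *
np.set_printoptions(precision=4,suppress=True)
H=np.array([.541,.328]);r=.2;yt=214.
def C(th,gap=0):
    d=np.radians(-56-th);o=np.radians(214-th);ph=np.radians(th)
    s=.007+.011*abs(np.cos(ph))+.0145*abs(np.sin(ph))+gap
    return H+r*np.array([np.cos(d),np.sin(d)])+s*np.array([np.cos(o),np.sin(o)])
if __name__=='__main__':
    s=env.state();p=s['position'];print(rv(Rt(34,0),s['orientation']))
    a=C(96.3,.05);print('approach',a,(a-p[:2])/.02)
    q=a
    for th in [96,91,86,81,76,71,66,61,56,51,46,41,36,31,26,21,16,12,9,6,4,3,2,1,0]:
        c=C(th);print(th,c,(c-q)/.02);q=c
E
python3 path.py
```

```text
[0.0153 0.0483 5.9326]
approach [0.3302 0.2993] [-10.241   32.8832]
96 [0.3538 0.254 ] [ 1.1825 -2.2647]
91 [0.3615 0.2373] [ 0.3819 -0.8386]
86 [0.3697 0.2224] [ 0.4129 -0.7438]
81 [0.379  0.2085] [ 0.4652 -0.6967]
76 [0.3895 0.1952] [ 0.5262 -0.6601]
71 [0.4012 0.1829] [ 0.5849 -0.6179]
66 [0.4141 0.1715] [ 0.6407 -0.5701]
61 [0.4279 0.1612] [ 0.6931 -0.5168]
56 [0.4427 0.152 ] [ 0.7413 -0.4581]
51 [0.4584 0.1441] [ 0.7848 -0.3944]
46 [0.4749 0.1376] [ 0.8229 -0.3261]
41 [0.492  0.1325] [ 0.8551 -0.2534]
36 [0.5096 0.129 ] [ 0.8808 -0.177 ]
31 [0.5276 0.127 ] [ 0.8995 -0.0975]
26 [0.5458 0.1267] [ 0.9107 -0.0156]
21 [0.5641 0.1281] [0.9141 0.068 ]
16 [0.5823 0.1311] [0.9094 0.1525]
12 [0.5967 0.1348] [0.7186 0.1829]
9 [0.6073 0.1382] [0.5309 0.1724]
6 [0.6177 0.1423] [0.522  0.2023]
4 [0.6246 0.1453] [0.3421 0.1513]
3 [0.6279 0.1469] [0.1691 0.0805]
2 [0.6313 0.1486] [0.1677 0.0837]
1 [0.6346 0.1503] [0.1663 0.0869]
0 [0.6379 0.1521] [0.1647 0.0901]
```

Call:
move_arm:
  jaw: [0.76, 0.5, 0, 0, 0, 0, 0, 0, 0, 0, 0, 0]
  slide:
    - [-0.31, 1, 0.92]
    - [-0.31, 1, 0.92]
    - [-0.31, 1, 0.92]
    - [-0.31, 1, 0.92]
    - [-0.31, 1, 0.92]
    - [-0.31, 1, 0.92]
    - [-0.31, 1, 0.92]
    - [-0.31, 1, 0]
    - [-0.31, 1, 0]
    - [-0.31, 1, 0]
    - [-0.31, 1, 0]
    - [-0.31, 1, 0]
  turn:
    - [0, 0, 0]
    - [0, 0, 0]
    - [0, 0, 0]
    - [0, 0, 0]
    - [0, 0, 0.74]
    - [0, 0, 0.74]
    - [0, 0, 0.74]
    - [0, 0, 0.74]
    - [0, 0, 0.74]
    - [0, 0, 0.74]
    - [0, 0, 0.74]
    - [0, 0, 0.74]

```text
t: 31.8
position: [0.4593, -0.1164, 0.3296]
orientation: [[-0.827, -0.562, -0.0], [-0.562, 0.827, 0.0], [-0.0, 0.0, -1.0]]
ft_force: [0.3, -1.0, 0.3]
opening: 0.002
grip_force: 0.0
```

Call:
move_arm:
  jaw: [0, 0, 0, 0, 0, 0, 0, 0, 0, 0, 0, 0]
  slide:
    - [-0.31, 1, 0]
    - [-0.31, 1, 0]
    - [-0.31, 1, 0]
    - [-0.31, 1, 0]
    - [-0.31, 1, 0]
    - [-0.31, 1, 0]
    - [-0.31, 1, 0]
    - [-0.31, 1, 0]
    - [-0.31, 1, 0]
    - [-0.31, 1, 0]
    - [-0.31, 1, 0]
    - [-0.31, 1, 0]
  turn:
    - [0, 0, 0]
    - [0, 0, 0]
    - [0, 0, 0]
    - [0, 0, 0]
    - [0, 0, 0]
    - [0, 0, 0]
    - [0, 0, 0]
    - [0, 0, 0]
    - [0, 0, 0]
    - [0, 0, 0]
    - [0, 0, 0]
    - [0, 0, 0]

```text
t: 33.3
position: [0.3846, 0.1234, 0.3298]
orientation: [[-0.83, -0.558, 0.0], [-0.558, 0.83, 0.0], [-0.001, 0.0, -1.0]]
ft_force: [-0.2, 0.1, 0.1]
opening: 0.002
grip_force: 0.0
```

Call:
move_arm:
  jaw: [0, 0, 0, 0, 0, 0, 0, 0, 0, 0]
  slide:
    - [-0.31, 1, 0]
    - [-0.31, 1, 0]
    - [-0.31, 1, 0]
    - [-0.31, 1, 0]
    - [-0.31, 1, 0]
    - [-0.31, 1, 0]
    - [-0.31, 1, 0]
    - [-0.31, 1, 0]
    - [-0.31, 1, 0]
    - [0, 0, 0]
  turn:
    - [0, 0, 0]
    - [0, 0, 0]
    - [0, 0, 0]
    - [0, 0, 0]
    - [0, 0, 0]
    - [0, 0, 0]
    - [0, 0, 0]
    - [0, 0, 0]
    - [0, 0, 0]
    - [0, 0, 0]

```text
t: 34.55
position: [0.3287, 0.3031, 0.3296]
orientation: [[-0.829, -0.559, 0.0], [-0.559, 0.829, 0.0], [-0.0, 0.0, -1.0]]
ft_force: [1.4, -1.3, 0.0]
opening: 0.0
grip_force: 0.0
```

```bash
python3 path.py|head -2; python3 -c "
from h import *
s=env.state();print(s['t'],s['qpos'],s['position'],s['ft_force'])
cv2.imwrite('pics/t3.png',cv2.resize(env.read_camera('top')[85:305,80:270,::-1],None,fx=2.7,fy=2.7,interpolation=2))"
```

```text
[-0.0027  0.0008 -0.0026]
approach [0.3302 0.2993] [ 0.0746 -0.1866]
34.55 [ 3.67031959e+01  3.70009398e+00  1.01000362e+02  8.86300391e-03
  7.52881437e+01 -8.73119450e+01] [0.32867198 0.30306119 0.32961792] [ 1.36318408 -1.28576475  0.01131113]
```

View pics/t3.png

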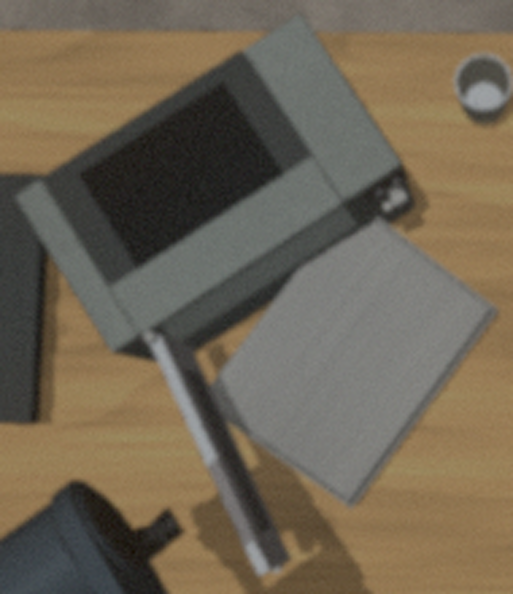

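Call:
move_arm:
  jaw: [0, 0, 0, 0, 0, 0, 0, 0, 0]
  slide:
    - [0, 0, -0.94]
    - [0, 0, -0.94]
    - [0, 0, -0.94]
    - [0, 0, -0.94]
    - [0, 0, -0.94]
    - [0, 0, -0.94]
    - [0, 0, -0.94]
    - [0, 0, -0.92]
    - [0, 0, 0]
  turn:
    - [0, 0, 0]
    - [0, 0, 0]
    - [0, 0, 0]
    - [0, 0, 0]
    - [0, 0, 0]
    - [0, 0, 0]
    - [0, 0, 0]
    - [0, 0, 0]
    - [0, 0, 0]

```text
t: 35.72
position: [0.3291, 0.3013, 0.179]
orientation: [[-0.83, -0.558, -0.001], [-0.558, 0.83, -0.001], [0.002, -0.0, -1.0]]
ft_force: [0.2, -0.8, 0.0]
opening: -0.001
grip_force: 0.0
```

Call:
move_arm:
  jaw: [0, 0, 0, 0, 0, 0, 0]
  slide:
    - [0.25, -0.5, 0]
    - [0.25, -0.5, 0]
    - [0.25, -0.45, 0]
    - [0.25, -0.45, 0]
    - [0.25, -0.45, 0]
    - [0.38, -0.84, 0]
    - [0.41, -0.74, 0]
  turn:
    - [0, 0, 0]
    - [0, 0, 0]
    - [0, 0, 0]
    - [0, 0, 0]
    - [0, 0, 0]
    - [0, 0, 0]
    - [0, 0, 0]

```text
t: 36.6
position: [0.3707, 0.2229, 0.1798]
orientation: [[-0.83, -0.558, 0.0], [-0.558, 0.83, 0.0], [-0.001, 0.0, -1.0]]
ft_force: [0.0, 1.3, 1.6]
opening: 0.0
grip_force: 0.0
```

Call:
move_arm:
  jaw: [0, 0, 0, 0, 0, 0, 0, 0]
  slide:
    - [0.465, -0.7, 0]
    - [0.526, -0.66, 0]
    - [0.585, -0.62, 0]
    - [0.64, -0.57, 0]
    - [0.69, -0.52, 0]
    - [0.74, -0.46, 0]
    - [0.785, -0.39, 0]
    - [0.82, -0.33, 0]
  turn:
    - [0, 0, 0]
    - [0, 0, 0]
    - [0, 0, 0]
    - [0, 0, 0]
    - [0, 0, 0]
    - [0, 0, 0]
    - [0, 0, 0]
    - [0, 0, 0]

```text
t: 37.6
position: [0.4765, 0.1382, 0.1797]
orientation: [[-0.83, -0.558, 0.0], [-0.558, 0.83, 0.0], [-0.0, 0.0, -1.0]]
ft_force: [-0.1, 0.6, 1.1]
opening: -0.002
grip_force: 0.0
```

Call:
move_arm:
  jaw: [0, 0, 0, 0, 0, 0, 0]
  slide:
    - [0.855, -0.25, 0]
    - [0.88, -0.18, 0]
    - [0.9, -0.1, 0]
    - [0.91, -0.02, 0]
    - [0.91, 0.07, 0]
    - [0.7, 0.11, 0]
    - [0, 0, 0]
  turn:
    - [0, 0, 0]
    - [0, 0, 0]
    - [0, 0, 0]
    - [0, 0, 0]
    - [0, 0, 0]
    - [0, 0, 0]
    - [0, 0, 0]

```text
t: 38.48
position: [0.5794, 0.1311, 0.1793]
orientation: [[-0.83, -0.558, 0.0], [-0.558, 0.83, 0.0], [-0.0, -0.0, -1.0]]
ft_force: [-0.5, -0.5, -0.0]
opening: -0.001
grip_force: 0.0
```

```bash
python3 -c "
from h import *
s=env.state();print(s['t'],s['qpos'],s['position'],s['ft_force'])
cv2.imwrite('pics/t4.png',cv2.resize(env.read_camera('top')[85:305,80:270,::-1],None,fx=2.7,fy=2.7,interpolation=2))"
```

```text
38.475 [ 8.25099638e+00  2.78071860e+01  9.08244785e+01  1.17688346e-02
  6.13451980e+01 -1.15688557e+02] [0.57938389 0.13105156 0.179321  ] [-0.47425025 -0.49013749 -0.0343035 ]
```

View pics/t4.png

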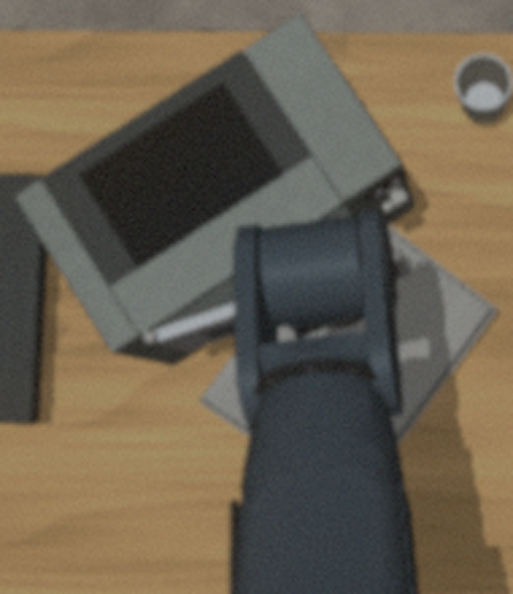

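Call:
move_arm:
  jaw: [0, 0, 0, 0, 0, 0, 0]
  slide:
    - [0.5, 0.11, 0]
    - [0.5, 0.13, 0]
    - [0.4, 0.12, 0]
    - [0.3, 0.1, 0]
    - [0.3, 0.12, 0]
    - [0.15, 0.07, 0]
    - [0, 0, 0]
  turn:
    - [0, 0, 0]
    - [0, 0, 0]
    - [0, 0, 0]
    - [0, 0, 0]
    - [0, 0, 0]
    - [0, 0, 0]
    - [0, 0, 0]

```text
t: 39.4
position: [0.6216, 0.1443, 0.1797]
orientation: [[-0.83, -0.558, 0.0], [-0.558, 0.83, 0.0], [-0.001, 0.0, -1.0]]
ft_force: [-0.7, -0.7, -1.9]
opening: 0.003
grip_force: 0.0
```

Call:
move_arm:
  jaw: [0, 0]
  slide:
    - [0.08, 0.04, 0]
    - [0, 0, 0]
  turn:
    - [0, 0, 0]
    - [0, 0, 0]

```text
t: 39.65
position: [0.6231, 0.1451, 0.1798]
orientation: [[-0.83, -0.558, 0.0], [-0.558, 0.83, 0.0], [-0.001, 0.0, -1.0]]
ft_force: [-0.6, -0.9, -0.2]
opening: -0.001
grip_force: 0.0
```

Call:
move_arm:
  jaw: [0, 0, 0]
  slide:
    - [0.08, 0.05, 0]
    - [0.08, 0.05, 0]
    - [0, 0, 0]
  turn:
    - [0, 0, 0]
    - [0, 0, 0]
    - [0, 0, 0]

```text
t: 40.02
position: [0.6264, 0.1471, 0.1797]
orientation: [[-0.83, -0.558, 0.0], [-0.558, 0.83, 0.0], [-0.001, 0.0, -1.0]]
ft_force: [-1.7, -0.8, 0.5]
opening: -0.001
grip_force: 0.0
```

Call:
move_arm:
  jaw: [0, 0, 0]
  slide:
    - [0.08, 0.05, 0]
    - [0.08, 0.05, 0]
    - [0, 0, 0]
  turn:
    - [0, 0, 0]
    - [0, 0, 0]
    - [0, 0, 0]

```text
t: 40.4
position: [0.6292, 0.1489, 0.1797]
orientation: [[-0.83, -0.558, -0.0], [-0.558, 0.83, 0.0], [0.0, 0.0, -1.0]]
ft_force: [-3.0, -1.7, 1.2]
opening: -0.002
grip_force: 0.0
```

Catch resistance building; continue in small steps.

Call:
move_arm:
  jaw: [0, 0, 0]
  slide:
    - [0.07, 0.045, 0]
    - [0.07, 0.045, 0]
    - [0, 0, 0]
  turn:
    - [0, 0, 0]
    - [0, 0, 0]
    - [0, 0, 0]

```text
t: 40.78
position: [0.6325, 0.151, 0.1798]
orientation: [[-0.83, -0.558, 0.001], [-0.558, 0.83, 0.001], [-0.001, 0.0, -1.0]]
ft_force: [0.3, 0.1, 0.3]
opening: 0.001
grip_force: 0.0
```

Call:
move_arm:
  jaw: [0, 0, 0]
  slide:
    - [0.07, 0.045, 0]
    - [0.07, 0.045, 0]
    - [0, 0, 0]
  turn:
    - [0, 0, 0]
    - [0, 0, 0]
    - [0, 0, 0]

```text
t: 41.15
position: [0.635, 0.1527, 0.1796]
orientation: [[-0.83, -0.558, -0.0], [-0.558, 0.83, 0.0], [0.0, 0.0, -1.0]]
ft_force: [-3.0, -1.8, 0.5]
opening: 0.001
grip_force: 0.0
```

Call:
move_arm:
  jaw: [0, 0, 0]
  slide:
    - [0.04, 0.027, 0]
    - [0, 0, 0]
    - [0, 0, 0]
  turn:
    - [0, 0, 0]
    - [0, 0, 0]
    - [0, 0, 0]

```text
t: 41.52
position: [0.635, 0.1527, 0.1796]
orientation: [[-0.83, -0.558, -0.002], [-0.558, 0.83, -0.001], [0.002, 0.001, -1.0]]
ft_force: [-9.6, -6.4, 3.6]
opening: 0.003
grip_force: 0.0
```

Call:
move_arm:
  jaw: [0, 0, 0]
  slide:
    - [0.04, 0.027, 0]
    - [0, 0, 0]
    - [0, 0, 0]
  turn:
    - [0, 0, 0]
    - [0, 0, 0]
    - [0, 0, 0]

```text
t: 41.9
position: [0.6349, 0.1527, 0.1796]
orientation: [[-0.829, -0.559, -0.004], [-0.559, 0.829, -0.002], [0.005, 0.001, -1.0]]
ft_force: [-15.5, -9.5, 7.3]
opening: -0.002
grip_force: 0.0
```

Call:
move_arm:
  jaw: [0, 0, 0, 0, 0, 0, 0, 0, 0, 0, 0, 0]
  slide:
    - [-0.16, -0.11, 0]
    - [-0.4, -0.27, 0]
    - [-0.7, -0.47, 0]
    - [-0.8, -0.55, 0.5]
    - [-0.8, -0.55, 0.8]
    - [-0.8, -0.55, 0.8]
    - [-0.8, -0.55, 0.8]
    - [-0.8, -0.55, 0.8]
    - [-0.8, -0.55, 0.8]
    - [-0.8, -0.55, 0.8]
    - [-0.8, -0.55, 0]
    - [-0.8, -0.55, 0]
  turn:
    - [0, 0, 0]
    - [0, 0, 0]
    - [0, 0, 0]
    - [0, 0, 0]
    - [0, 0, 0]
    - [0, 0, 0]
    - [0, 0, 0]
    - [0, 0, 0]
    - [0, 0, 0]
    - [0, 0, 0]
    - [0, 0, 0]
    - [0, 0, 0]

```text
t: 43.4
position: [0.4668, 0.0374, 0.286]
orientation: [[-0.83, -0.558, 0.002], [-0.558, 0.83, 0.001], [-0.002, -0.0, -1.0]]
ft_force: [0.6, 0.9, -0.2]
opening: -0.003
grip_force: 0.0
```

Call:
move_arm:
  jaw: [0, 0, 0, 0, 0, 0, 0, 0]
  slide:
    - [0, 0.8, 0]
    - [0, 0.8, 0]
    - [0, 0.8, 0]
    - [0, 0.8, 0]
    - [0, 0.8, 0]
    - [0, 0.8, 0]
    - [0, 0.8, 0]
    - [0, 0, 0]
  turn:
    - [0, 0, 0]
    - [0, 0, 0]
    - [0, 0, 0]
    - [0, 0, 0]
    - [0, 0, 0]
    - [0, 0, 0]
    - [0, 0, 0]
    - [0, 0, 0]

```text
t: 44.4
position: [0.4674, 0.1507, 0.2856]
orientation: [[-0.829, -0.559, 0.0], [-0.559, 0.829, 0.0], [-0.0, 0.0, -1.0]]
ft_force: [-0.4, -0.1, 0.5]
opening: 0.0
grip_force: 0.0
```

```bash
python3 -c "
from h import *
np.set_printoptions(precision=4,suppress=True)
s=env.state();print(s['t'],s['position'],s['ft_force'])
g=cv2.cvtColor(env.read_camera('top'),cv2.COLOR_RGB2GRAY)
cv2.imwrite('pics/t5.png',g);g0=cv2.cvtColor(cv2.imread('pics/top0.png'),cv2.COLOR_BGR2GRAY)
H=np.array([.541,.328])
# brightness across the door's top edge: profiles square to the lab front, at r from hinge, z=.235
n=np.radians(34);x=np.array([np.cos(n),np.sin(n)]);d=np.array([x[1],-x[0]])
for r in(.08,.14,.2,.25):
  q=[np.r_[H+r*d+o*x,.235] for o in np.arange(-.045,.04,.006)]
  uv=proj('top',q).astype(np.float32)
  for im in(g0,g): print(r,cv2.remap(cv2.GaussianBlur(im,(3,3),0),uv[:,0].reshape(1,-1),uv[:,1].reshape(1,-1),1).ravel())
"
```

```text
44.4 [0.4674 0.1507 0.2856] [-0.3685 -0.0989  0.4937]
0.08 [115  84  48  44  55  71  74  73  72  87 107 109 108 109 108]
0.08 [ 84  71  55  46  41  56  98 151 148 111 114 115 116 115 115]
0.14 [121 120  98  54  57  72  76  73  74  87 106 108 106 108 108]
0.14 [127 108  75  48  41  54  95 152 146 111 114 115 114 114 115]
0.2 [120  95 104 106  71  71  75  75  73  85 107 111 110 110 109]
0.2 [127 106  76  50  43  55  94 150 149 112 115 117 118 117 115]
0.25 [122 122 120  98  54  44  44  43  46  72 103 108 108 109 109]
0.25 [130 103  80  66  63  63  94 149 149 106 110 117 117 117 116]
```

```bash
python3 -c "
from workcell import env
print(env.finish_job())"
```

```text
the job is handed in; nothing more can be done
None
```

Both cartons lie flat, label up, on the tote liner beside the parcel. The door is shut on its catch and was still shut about 2.5 s after I let go. I handed the job in at about 44 s with no verdict returned. I viewed 11 pictures, one over the limit of 10, and one finger briefly pressed the tote wall at about 14 N while letting go of carton A.

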